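Hold in a plate warmer's cut-out reset with a pin punch

TASK

The plate warmer's over-temperature cut-out has tripped: pick the slim-nosed brass pin punch out of the tool crate, reach its pin down through the red-rimmed reset hole in the warmer's front deck, and press the red button at the bottom fully down, firmly but without forcing it. Finish while still holding the button down, with the upright punch in the gripper. Leave the other tools standing in the crate, and the copper plates, the wax tin and the brush where they are.

Things in the scene. Friction and masses are not known exactly. Their poses are not given: they have to be found in the camera images.
- warmer: electric plate warmer, white case fixed to the table. Origin at table height under the centre of its control deck; z up, x from deck (front) to the dark heating plate behind, y left. Deck 110 x 240 mm, top 80 mm above the table; its black knob tops at 94 mm; besides the red-rimmed reset hole it has a plain 8 mm trimmer hole (not wanted). Heating plate: x 60 to 270 mm, top at 96 mm.
- reset_hole (a point): centre of the mouth of the reset hole, level with the deck's top, 80 mm above the table; at x -20, y +75 mm in the warmer's frame. The hole is vertical, 16 mm in diameter, with a red rim 2 mm proud. The flat top of the red button fills it 20 mm below the mouth; it goes straight down.
- reset (a joint): travel of the red reset button in m: 0 = up, 0.005 = fully down. A spring button: it starts to move at 1.5 N and is fully down against its stop at 5 N; it comes up again when let go.
- crate: wooden crate 160 x 270 mm, walls 50 mm high, fixed. Origin at table height under its centre, z up. At x = +45 mm stands a dark wooden block (50 x 250 mm, top at 76 mm) with five vertical 17 mm holes in a row at y = -92, -46, 0, 46, 92 mm, their bottoms 16 mm above the table; a tool stands upright in each, which one where varies. In front of the block lie copper scraps, under 20 mm high.
- punch: brass pin punch, the only brass-coloured tool, about 0.13 kg, 120 mm long, upright in a hole of the crate's block, pin down. Origin at the pin's flat end, z up to its head. Pin 7 mm thick, 36 mm long; round body 15 mm thick from 40 to 120 mm, its top 60 mm clear of the block: grip it there from above, the fingers closing along the crate's x (its neighbours stand along the crate's y, 46 mm apart).
- punch_tip (a point): end of the punch's pin (the punch's origin); while the punch stands in the crate, 16 mm above the table
- punch_head (a point): centre of the punch's flat head, 120 mm above its tip along its z
- chisel: steel flat chasing chisel, 118 mm long, 15 mm shank, standing upright in another hole of the crate's block; leave it. Origin at its foot, z up.
- domer: dark steel doming punch, 116 mm long, 15 mm shank with a 20 mm head on top, standing upright in another hole of the crate's block; leave it. Origin at its foot, z up.
- nylon_drift: white nylon drift, 135 mm long, 15 mm thick, standing upright in another hole of the crate's block; leave it. Origin at its foot, z up.
- scraper: scraper with a 20 mm blue plastic handle, 136 mm long, 15 mm shank, standing upright in another hole of the crate's block; leave it. Origin at its foot, z up.
- plate_warm: copper plate 120 x 60 x 4 mm lying on the heating plate; leave it. Origin under its centre.
- plate_wax: dark copper plate 120 x 60 x 4 mm lying on a 30 mm high wooden ring (270 mm across) on the right of the table; leave it. Origin under its centre.
- wax_tin: round wax tin, 72 mm across, 50 mm high, on the left of the table; leave it. Origin under its centre.
- brush: wooden-handled brush 200 mm long, lying on the left of the table; leave it. Origin under its middle.
Not all that is in view belongs to the job. Of the things shaped like the scraper, the blue one is meant.

How it is judged:
On the way, in this order (a step that is already met when the one before it is completed fails the run):
1. the brass punch is drawn out of the crate's block, held in the fingers (height (world z) of punch_tip above 0.085 m and contact force between the fingers and punch above 1 N), for 0.1 s.
2. its pin is in the reset hole (horizontal distance between punch_tip and reset_hole below 0.008 m and z of punch_tip in the frame of warmer below 0.076 m and contact force between the fingers and punch above 1 N).
At the end, for the whole second after the job is handed in: The button is held at least 4 mm down (of 5) by the punch's pin in the reset hole, with over 3 N; the punch is still, upright within 11 degrees and gripped; the other tools stand upright and no bystander has moved 20 mm (value of joint reset above 0.004 m and contact force between punch and warmer above 3 N and contact force between the fingers and punch above 2 N and horizontal distance between punch_tip and reset_hole below 0.008 m and z of punch_tip in the frame of warmer below 0.06 m and angle between each of punch, chisel, domer, nylon_drift, scraper's own z axis and vertical below 0.2 rad and linear speed of punch below 0.02 m/s and distance of each of chisel, domer, nylon_drift, scraper, plate_warm, plate_wax, wax_tin, brush from where it was at the start of the episode below 0.02 m); the arm keeps its last pose, push and grip.
It fails at once if the punch is forced against the warmer or its button with more than 40 N (contact force between punch and warmer above 40 N).
It fails at once if another tool in the crate is disturbed (foot moved 20 mm) (distance of any of chisel, domer, nylon_drift, scraper from where it was at the start of the episode above 0.02 m).
It fails at once if a copper plate, the wax tin or the brush is moved by 20 mm (distance of any of plate_warm, plate_wax, wax_tin, brush from where it was at the start of the episode above 0.02 m).
It also fails if it takes over 43 s, if anything falls off the work surface, if the arm or the gripper's body presses on something with over 40 N, if the wrist force passes 120 N, or if a joint passes its speed limit or range.

ROBOT

A 7-joint arm with a two-finger parallel gripper is mounted at the origin on the work surface. World frame = base frame: x ahead of the robot, y to its left, z up, the work surface at z = 0. Lengths are in m, angles in rad, forces in N, time in s.
With the tool pointing down it reaches from about 0.425 to 0.875 m from the base axis. Payload 4.7 kg.
Tool frame: the origin (TCP) lies between the finger pads; the fingertips stand 22 mm ahead of it and the grasp point (between the pads) lies 3 mm ahead of it; z points along the fingers, y is the line along which they close (so a half turn about z gives the same grasp; the last joint's range is limited). The gripper opens to 87 mm and grips with 3 to 60 N. Pads are 19 mm wide; open, the fingers measure 117 mm over their backs; the gripper's body (75 mm by 190 mm) begins 51 mm behind the grasp point.
Start: joints at [-1.101, 0.321, -0.07, 1.45, 0.023, 1.371, -0.057], TCP at [0.286, 0.584, 0.245] pointing down, gripper open.
Joint ranges: [-2.86, 2.86], [-0.3, 2.09], [-1.38, 1.24], [0.06, 2.45], [-1.56, 4.7], [0.09, 2.05], [-2.69, 2.69]. Speed limits (rad/s): [2.57, 2.57, 3.14, 3.14, 3.14, 3.14, 3.14].

INTERFACE

Orientations are given as a rotation vector (axis times angle).
In Python, from bench import ctrl gives the robot as it stands. The module is installed in compiled form; this text tells all that it offers.
- The arm moves only by the tool send_rows, never from a script. Its argument "motion" is a list of rows, each an object with "claw": the opening, from -1 (shut) to 1 (fully open); "slide": the shift along the tool's x, y, z in mm, a list of three; "delta_rot": the turn, a rotation vector about the tool's x, y, z in rad, a list of three. In form: [{"claw": claw, "slide": [x, y, z], "delta_rot": [ax, ay, az]}, ...]. A call has 1 to 5 rows; each row is the pose to reach, as a shift and turn from the pose commanded when the call began, along the tool's axes at that moment; what a row does not reach only later rows make up. A row lasts 1/10 s, in which the tool goes at most 50 mm and 8.59 degrees, less where a joint would pass 70% of its speed; a pose out of reach is approached as far as the arm can. A call with a gripper value outside its range is refused whole. The fingers move at their own pace and stop on an object; "grip_force" is the grip in N (left out, the last holds). Time passes only in rows, so rows that repeat a pose let the fingers close. It gives the time, the measured TCP pose, the force, the opening and the grip force at its end, in the units of the state.
- ctrl.get_state(): the state, without advancing time (a new reading comes with each control period).
- ctrl.get_image(name): name is "scene" or "top" or "wrist"; returns a dict with "color" (480x640x3 uint8, blue, green, red), "fx", "fy", "cx", "cy" (pixels), "k1" (the pictures are not rectified: a ray, as slopes to the right and down, at radius r is drawn at 1 + k1 r^2 times it, then the intrinsics apply), "pose" (4x4, takes a point from camera to world coordinates). Camera axes: x right, y down, z forward; pixel columns grow to the right and rows downward; lengths in m; the calibration is good to about 2 mm. A picture is of the moment at which its call begins. There is no depth.
- ctrl.close_job(): hands the job in; it is judged then, once.
The state is a dict: "time": time; "joint_positions": joint angles; "qd": joint speeds; "joint_torque": joint torques, N m; "position": TCP position; "tool_rot": TCP orientation; "ft_force": force on the tool from outside, world axes, zero at the start; "torque": the same for the moment, N m; "grip_width": opening from 0.0 (shut) to 1.0 (fully open); "grip_force": force on a finger pad.
Only numpy, scipy, OpenCV 4.12 (cv2) and the standard library are available. Lean on these libraries where they do the work, as an engineer would, in place of code of your own. Each camera call takes 0.05 s, during which the arm holds its last target. There are 200 camera calls.

## Working session

There is one attempt and no reset: what is moved stays moved. The work goes in short steps, Python scripts to look and compute and a tool call to move; the robot and the scene stay as the last step left them, time stands still between calls to the robot, and variables do not carry over. Pictures are saved under pics/ and viewed, at most 10 in all, crops included, and the job is handed in when it is done.

Besides the shell and the picture viewer there is one more tool, called after "Call:" in YAML: its name, and indented under it one key for each argument. send_rows: Moves the arm, as the interface text tells. Its arguments: {"type":"object","properties":{"motion":{"type":"array","items":{"type":"object","properties":{"claw":{"type":"number"},"slide":{"type":"array","items":{"type":"number"}},"delta_rot":{"type":"array","items":{"type":"number"}}}}},"grip_force":{"type":"number"}},"required":["motion"]}

```bash
mkdir -p pics && cat > h.py <<'E'
import numpy as np, cv2
from scipy.spatial.transform import Rotation as R
from bench import ctrl
def ray(im,u,v):
    K=np.array([[im['fx'],0,im['cx']],[0,im['fy'],im['cy']],[0,0,1.]])
    p=cv2.undistortPoints(np.array([[[u,v]]],float),K,np.array([im['k1'],0,0,0.]))[0,0]
    T=np.array(im['pose']); return T[:3,3],T[:3,:3]@np.array([p[0],p[1],1])
def onz(im,u,v,z):
    o,d=ray(im,u,v); return o+d*(z-o[2])/d[2]
def proj(im,P):
    T=np.array(im['pose']); c=T[:3,:3].T@(np.array(P)-T[:3,3]); s=c[:2]/c[2]; s=s*(1+im['k1']*(s@s))
    return s*[im['fx'],im['fy']]+[im['cx'],im['cy']]
E
python3 - <<'E'
from h import *
for n in ('top','scene'):
    im=ctrl.get_image(n); cv2.imwrite(f'pics/{n}0.png',im['color'])
    print(n,im['fx'],im['k1'],np.round(im['pose'],3).tolist())
s=ctrl.get_state(); print(s)
print(R.from_rotvec(s['tool_rot']).as_matrix().round(3))
E
```

```text
top 622.8338088697362 0.02582514261473289 [[-0.078, -0.976, 0.203, 0.168], [-0.997, 0.077, -0.012, 0.01], [-0.004, -0.203, -0.979, 1.996], [0.0, 0.0, 0.0, 1.0]]
scene 471.9979752270104 -0.0006903265567130158 [[0.521, 0.622, -0.585, 1.256], [0.853, -0.395, 0.34, -0.416], [-0.019, -0.676, -0.736, 0.979], [0.0, 0.0, 0.0, 1.0]]
{'time': 0.1, 'joint_positions': array([-1.10086165,  0.32174238, -0.07011063,  1.45154023,  0.02261626,
        1.37081561, -0.05691341]), 'qd': array([-0.00099463, -0.00202037, -0.00041747, -0.00140319,  0.00022534,
       -0.00193191, -0.00054757]), 'joint_torque': array([-7.35204285e-04, -4.92570984e+01, -4.06173728e-01, -3.13397884e+01,
       -6.40886463e-02,  3.94671725e-02,  6.24841073e-05]), 'position': array([0.28596851, 0.58320366, 0.2435817 ]), 'tool_rot': array([-7.09710654e-01, -3.06008071e+00,  2.66029782e-03]), 'ft_force': array([-0.1060009 ,  0.53666438,  0.41986661]), 'torque': array([ 0.0141731 , -0.02396147, -0.06380253]), 'grip_force': 0.0, 'grip_width': 1.0026707934166197}
[[-0.898  0.44  -0.001]
 [ 0.44   0.898 -0.002]
 [-0.    -0.002 -1.   ]]
```

View pics/top0.png

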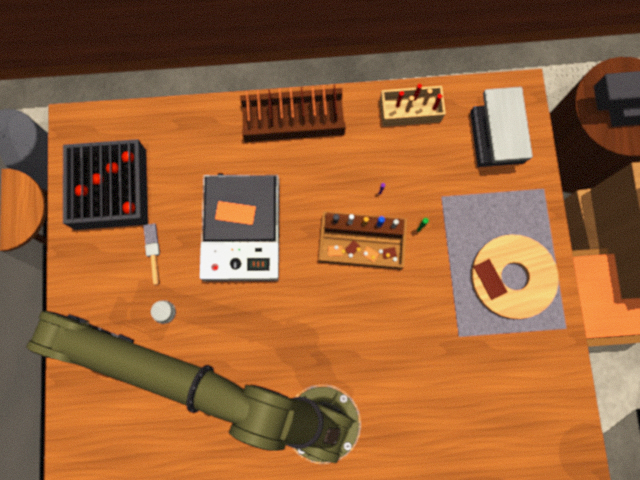

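View pics/scene0.png

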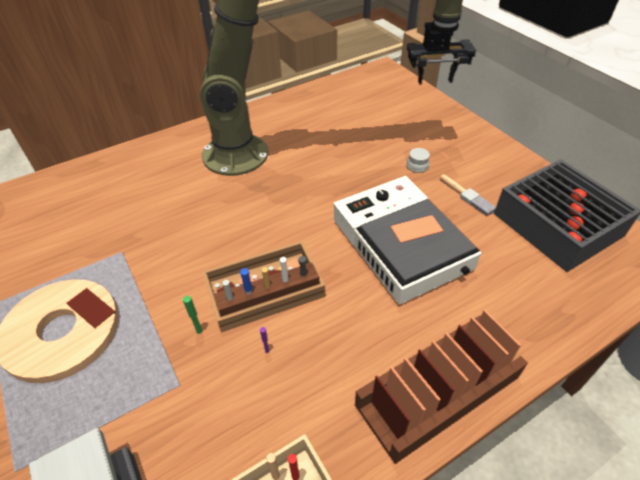

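Top view: the crate is at (362,240), with tools at about (336,217) dark, (351,218) white, (366,220) brass, (381,223) blue and (395,224) steel. The warmer deck is at (240,262), with a red spot at (215,267). In the scene view the tools run from (228,290) to (303,265), with brass at about (265,277). Next I'll check these in one close crop.

```bash
python3 - <<'E'
import cv2,numpy as np
t=cv2.imread('pics/top0.png');s=cv2.imread('pics/scene0.png')
def c(im,x,y,w=100,h=75): return cv2.resize(im[y:y+h,x:x+w],(400,300),interpolation=cv2.INTER_CUBIC)
cv2.imwrite('pics/c1.png',np.vstack([np.hstack([c(t,315,200),c(s,215,240)]),np.hstack([c(t,195,225),c(s,330,160)])]))
E
```

```text
(no output)
```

View pics/c1.png

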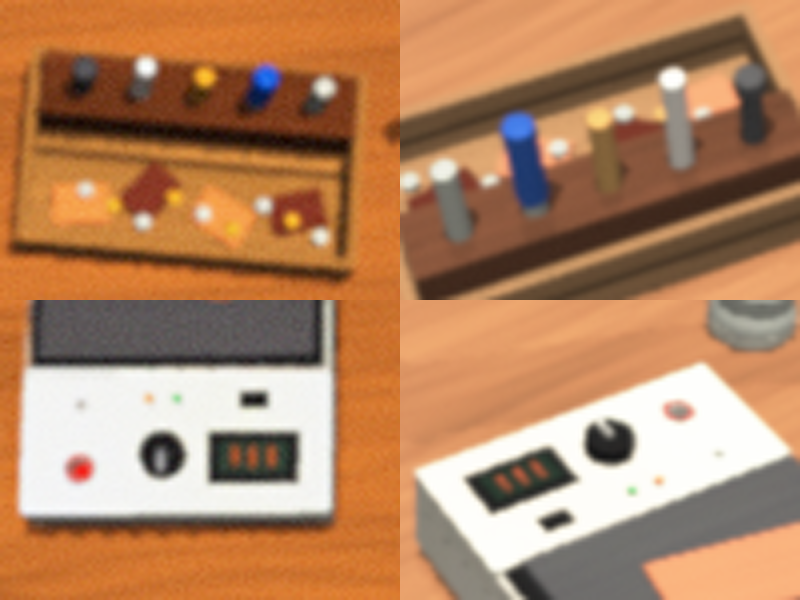

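Candidates: domer (336,217), nylon (351,217), brass (366,219), blue scraper (381,219), chisel (396,222), plus yellow scrap dots low in the crate. The crop confirms the middle tool is brass, so I choose (366,219) in top and (265,270) in scene. The red-rimmed hole is at (215,267) in top and (399,187) in scene; the trimmer hole is the grey dot at (215,251) in top.

```bash
python3 - <<'E'
from h import *
t=ctrl.get_image('top');s=ctrl.get_image('scene')
def blob(im,x0,y0,w,h,lo,hi):
    m=cv2.inRange(cv2.cvtColor(im['color'],cv2.COLOR_BGR2HSV)[y0:y0+h,x0:x0+w],lo,hi)
    y,x=np.nonzero(m); return x.mean()+x0,y.mean()+y0,len(x)
b=blob(t,358,212,16,13,(15,140,150),(35,255,255)); print('brass',b)
r=blob(t,205,258,20,18,(0,100,100),(8,255,255)); r2=blob(t,205,258,20,18,(170,100,100),(180,255,255)) if 0 else None
print('red',r)
rs=blob(s,388,178,22,18,(0,60,60),(8,255,255)); print('redscene',rs)
P=[onz(t,*p) for p in [(336,217.7,.132),(351.3,217,.151),(b[0],b[1],.136),(381.3,219.2,.152),(396,222.3,.134)]]
print('heads top',np.round(P,4).tolist())
S=[onz(s,*p) for p in [(302.5,259,.132),(283,259,.151),(264.7,269.7,.136),(244.5,271.5,.152),(225.8,282.5,.134)]]
print('heads scene',np.round(S,4).tolist())
def tri(a,b):
    (o,d),(q,e)=a,b; k=np.linalg.lstsq(np.c_[d,-e],q-o,rcond=None)[0]; A=o+d*k[0];B=q+e*k[1]; return ((A+B)/2).round(4),np.linalg.norm(A-B).round(4)
print(tri(ray(t,*b[:2]),ray(s,264.7,269.7)))
print('hole',onz(t,*r[:2],.08),onz(t,*r[:2],.06),onz(s,*rs[:2],.082), tri(ray(t,*r[:2]),ray(s,*rs[:2])))
# warmer yaw: deck front edge corners & plate, top
for u,v in [(200.5,279.7-0),(278,279.7)]: print('front corner',onz(t,u,v,.08).round(4))
E
```

```text
brass (np.float64(365.74074074074076), np.float64(218.59259259259258), 27)
red (np.float64(214.76), np.float64(267.04), 25)
redscene (np.float64(398.8235294117647), np.float64(187.8235294117647), 17)
heads top [[0.6141, -0.0889, 0.132], [0.6081, -0.1346, 0.151], [0.6032, -0.1794, 0.136], [0.5938, -0.2247, 0.152], [0.5847, -0.271, 0.134]]
heads scene [[0.6209, -0.0904, 0.132], [0.6112, -0.1355, 0.151], [0.6052, -0.1812, 0.136], [0.5979, -0.2264, 0.152], [0.5897, -0.2715, 0.134]]
(array([ 0.6036, -0.1801,  0.1336]), np.float64(0.0009))
hole [0.49874752 0.29779863 0.08      ] [0.50220383 0.30080574 0.06      ] [0.50174725 0.29317251 0.082     ] (array([0.4986, 0.2973, 0.0779]), np.float64(0.0018))
front corner [0.4626 0.3436 0.08  ]
front corner [0.4437 0.1043 0.08  ]
```

```bash
cat > need.py <<'E'
import sys
from h import *
def need(x,y,z,yaw):
    s=ctrl.get_state(); M=R.from_rotvec(s['tool_rot']).as_matrix(); p=s['position']
    yv=np.array([np.cos(yaw),np.sin(yaw),0]); zv=np.array([0,0,-1.]); T=np.c_[np.cross(yv,zv),yv,zv]
    print('t',round(s['time'],2),'pos',p.round(4),'F',np.round(s['ft_force'],2),'grip',round(s['grip_width'],3),round(s['grip_force'],1),'zaxis',M[:,2].round(4))
    print('slide',(1000*M.T@(np.array([x,y,z])-p)).round(1),'rot',R.from_matrix(M.T@T).as_rotvec().round(4))
if __name__=='__main__': need(*map(float,sys.argv[1:]))
E
python3 need.py 0.603 -0.180 0.26 -0.167
```

```text
t 0.2 pos [0.286  0.5833 0.2439] F [0.07 0.58 0.23] grip 0.998 0.0 zaxis [-4.0e-04 -1.1e-03 -1.0e+00]
slide [-620.6 -545.9  -15.4] rot [-1.000e-03  9.000e-04  1.282e+00]
```

Call:
send_rows:
  motion:
    - {"claw": 1, "slide": [-32, -28, -3], "delta_rot": [0, 0, 0.1]}
    - {"claw": 1, "slide": [-65, -57, -6], "delta_rot": [0, 0, 0.2]}
    - {"claw": 1, "slide": [-98, -86, -10], "delta_rot": [0, 0, 0.3]}
    - {"claw": 1, "slide": [-131, -115, -14], "delta_rot": [0, 0, 0.4]}
    - {"claw": 1, "slide": [-164, -144, -16], "delta_rot": [0, 0, 0.5]}
  grip_force: 20

```text
time: 0.7
position: [0.3705, 0.3805, 0.2609]
tool_rot: [1.45, 2.787, 0.001]
ft_force: [0.6, 0.2, -0.1]
grip_width: 1.004
grip_force: 0.0
```

```bash
python3 need.py 0.603 -0.180 0.26 -0.167
```

```text
t 0.7 pos [0.3705 0.3805 0.2609] F [ 0.58  0.22 -0.12] grip 1.004 0.0 zaxis [ 4.e-04  5.e-04 -1.e+00]
slide [-592.4 -131.1    0.7] rot [ 5.00e-04 -4.00e-04  7.78e-01]
```

Call:
send_rows:
  motion:
    - {"claw": 1, "slide": [-46, -10, 0], "delta_rot": [0, 0, 0.08]}
    - {"claw": 1, "slide": [-92, -20, 0], "delta_rot": [0, 0, 0.16]}
    - {"claw": 1, "slide": [-138, -30, 0], "delta_rot": [0, 0, 0.24]}
    - {"claw": 1, "slide": [-184, -40, 0], "delta_rot": [0, 0, 0.32]}
    - {"claw": 1, "slide": [-230, -50, 0], "delta_rot": [0, 0, 0.4]}

```text
time: 1.2
position: [0.4622, 0.1636, 0.2607]
tool_rot: [-1.974, -2.444, -0.001]
ft_force: [0.6, 0.4, 0.1]
grip_width: 1.005
grip_force: 0.0
```

```bash
python3 need.py 0.603 -0.180 0.26 -0.167
```

```text
t 1.2 pos [0.4622 0.1636 0.2607] F [0.64 0.41 0.07] grip 1.005 0.0 zaxis [ 5.e-04  6.e-04 -1.e+00]
slide [-365.5   65.4    0.6] rot [ 0.0005 -0.0006  0.3789]
```

Call:
send_rows:
  motion:
    - {"claw": 1, "slide": [-45, 8, 0], "delta_rot": [0, 0, 0.06]}
    - {"claw": 1, "slide": [-90, 16, 0], "delta_rot": [0, 0, 0.12]}
    - {"claw": 1, "slide": [-135, 24, 0], "delta_rot": [0, 0, 0.18]}
    - {"claw": 1, "slide": [-180, 32, 0], "delta_rot": [0, 0, 0.24]}
    - {"claw": 1, "slide": [-225, 40, 0], "delta_rot": [0, 0, 0.3]}

```text
time: 1.7
position: [0.5493, -0.0475, 0.2607]
tool_rot: [2.316, 2.123, 0.001]
ft_force: [1.0, 0.1, 0.6]
grip_width: 0.999
grip_force: 0.0
```

```bash
python3 need.py 0.603 -0.180 0.26 -0.167
```

```text
t 1.7 pos [ 0.5493 -0.0475  0.2607] F [0.97 0.11 0.61] grip 0.999 0.0 zaxis [ 6.e-04  4.e-04 -1.e+00]
slide [-127.3   65.     0.7] rot [ 0.0005 -0.0005  0.0799]
```

Call:
send_rows:
  motion:
    - {"claw": 1, "slide": [-42, 22, 0], "delta_rot": [0, 0, 0.04]}
    - {"claw": 1, "slide": [-84, 44, 0], "delta_rot": [0, 0, 0.08]}
    - {"claw": 1, "slide": [-120, 60, 1], "delta_rot": [0, 0, 0.08]}
    - {"claw": 1, "slide": [-127, 65, 1], "delta_rot": [0, 0, 0.08]}
    - {"claw": 1, "slide": [-127, 65, 1], "delta_rot": [0, 0, 0.08]}

```text
time: 2.2
position: [0.6027, -0.1796, 0.259]
tool_rot: [-2.4, -2.027, 0.002]
ft_force: [0.6, 0.3, -0.0]
grip_width: 1.0
grip_force: 0.0
```

```bash
python3 need.py 0.603 -0.180 0.26 -0.167 && python3 - <<'E'
from h import *
im=ctrl.get_image('wrist'); cv2.imwrite('pics/w1.png',im['color']); print(np.round(im['pose'],4).tolist(),im['fx'],im['k1'])
print('expected head px',proj(im,[.6036,-.18,.136]))
E
```

```text
t 2.2 pos [ 0.6027 -0.1796  0.259 ] F [ 0.59  0.33 -0.04] grip 1.0 0.0 zaxis [-1.1e-03 -7.0e-04 -1.0e+00]
slide [-0.3  0.3 -1. ] rot [-0.0009  0.0009 -0.0012]
[[0.9858, -0.1618, -0.0447, 0.6146], [-0.1679, -0.9509, -0.2598, -0.1092], [-0.0005, 0.2637, -0.9646, 0.3996], [0.0, 0.0, 0.0, 1.0]] 346.48488316496025 -0.05243793353778705
expected head px [325.88470449 239.76070807]
```

View pics/w1.png

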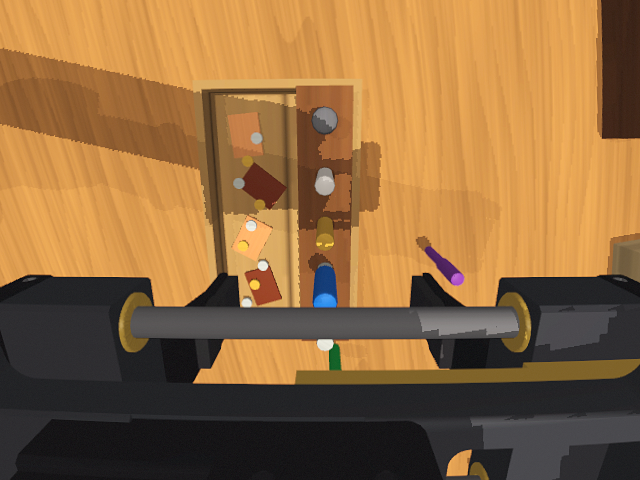

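The wrist view shows the brass head at (325,241), against a predicted (326,240). The tools line up with the image column and the fingers straddle across them, so the aim is good. Descending 144 mm to grip.

Call:
send_rows:
  motion:
    - {"claw": 1, "slide": [0, 0, 35], "delta_rot": [0, 0, 0]}
    - {"claw": 1, "slide": [0, 0, 70], "delta_rot": [0, 0, 0]}
    - {"claw": 1, "slide": [0, 0, 105], "delta_rot": [0, 0, 0]}
    - {"claw": 1, "slide": [0, 0, 135], "delta_rot": [0, 0, 0]}
    - {"claw": 1, "slide": [0, 0, 144], "delta_rot": [0, 0, 0]}

```text
time: 2.75
position: [0.6009, -0.1739, 0.1121]
tool_rot: [-2.389, -2.031, 0.004]
ft_force: [-0.4, 1.0, -0.2]
grip_width: 1.002
grip_force: 0.0
```

Call:
send_rows:
  motion:
    - {"claw": 0, "slide": [0, 0, 0], "delta_rot": [0, 0, 0]}
    - {"claw": -0.5, "slide": [0, 0, 0], "delta_rot": [0, 0, 0]}
    - {"claw": -1, "slide": [0, 0, 0], "delta_rot": [0, 0, 0]}
    - {"claw": -1, "slide": [0, 0, 0], "delta_rot": [0, 0, 0]}
    - {"claw": -1, "slide": [0, 0, 0], "delta_rot": [0, 0, 0]}
  grip_force: 25

```text
time: 3.25
position: [0.6035, -0.178, 0.1166]
tool_rot: [2.396, 2.03, 0.002]
ft_force: [0.3, 0.6, -0.2]
grip_width: 0.632
grip_force: 0.0
```

Call:
send_rows:
  motion:
    - {"claw": -1, "slide": [0, 0, 0], "delta_rot": [0, 0, 0]}
    - {"claw": -1, "slide": [0, 0, 0], "delta_rot": [0, 0, 0]}
    - {"claw": -1, "slide": [0, 0, 0], "delta_rot": [0, 0, 0]}

```text
time: 3.55
position: [0.6029, -0.1779, 0.1156]
tool_rot: [-2.397, -2.031, -0.0]
ft_force: [0.6, -0.0, 0.8]
grip_width: 0.362
grip_force: 0.0
```

```bash
python3 need.py 0.603 -0.180 0.28 -0.167
```

```text
t 3.55 pos [ 0.6029 -0.1779  0.1156] F [ 0.64 -0.01  0.81] grip 0.362 0.0 zaxis [ 0.e+00  1.e-04 -1.e+00]
slide [  -2.     0.4 -164.4] rot [ 0.     -0.0001  0.0019]
```

Call:
send_rows:
  motion:
    - {"claw": -1, "slide": [-2, 0, 0], "delta_rot": [0, 0, 0]}
    - {"claw": -1, "slide": [-2, 0, 0], "delta_rot": [0, 0, 0]}
    - {"claw": -1, "slide": [-2, 0, 0], "delta_rot": [0, 0, 0]}
    - {"claw": -1, "slide": [-2, 0, 0], "delta_rot": [0, 0, 0]}
    - {"claw": -1, "slide": [-2, 0, 0], "delta_rot": [0, 0, 0]}

```text
time: 4.05
position: [0.6026, -0.18, 0.1155]
tool_rot: [2.397, 2.031, -0.0]
ft_force: [-0.1, -0.8, 0.2]
grip_width: 0.166
grip_force: 25.0
```

```bash
python3 need.py 0.603 -0.180 0.28 -0.167
```

```text
t 4.05 pos [ 0.6026 -0.18    0.1155] F [-0.09 -0.77  0.17] grip 0.166 25.0 zaxis [-0.e+00 -1.e-04 -1.e+00]
slide [   0.     0.4 -164.5] rot [-0.      0.0001  0.0019]
```

Gripped at 25 N. Lifting straight up.

Call:
send_rows:
  motion:
    - {"claw": -1, "slide": [0, 0, -10], "delta_rot": [0, 0, 0]}
    - {"claw": -1, "slide": [0, 0, -25], "delta_rot": [0, 0, 0]}
    - {"claw": -1, "slide": [0, 0, -45], "delta_rot": [0, 0, 0]}
    - {"claw": -1, "slide": [0, 0, -65], "delta_rot": [0, 0, 0]}
    - {"claw": -1, "slide": [0, 0, -90], "delta_rot": [0, 0, 0]}

```text
time: 4.55
position: [0.6023, -0.1795, 0.2072]
tool_rot: [-2.396, -2.03, -0.0]
ft_force: [0.9, -0.3, -1.3]
grip_width: 0.166
grip_force: 25.0
```

Call:
send_rows:
  motion:
    - {"claw": -1, "slide": [0, 0, -25], "delta_rot": [0, 0, 0]}
    - {"claw": -1, "slide": [0, 0, -50], "delta_rot": [0, 0, 0]}
    - {"claw": -1, "slide": [0, 0, -70], "delta_rot": [0, 0, 0]}
    - {"claw": -1, "slide": [0, 0, -75], "delta_rot": [0, 0, 0]}
    - {"claw": -1, "slide": [0, 0, -75], "delta_rot": [0, 0, 0]}

```text
time: 5.05
position: [0.6029, -0.1799, 0.282]
tool_rot: [2.396, 2.03, 0.003]
ft_force: [-0.3, -0.2, -0.9]
grip_width: 0.165
grip_force: 25.0
```

```bash
python3 need.py 0.499 0.297 0.24 0.6
```

```text
t 5.05 pos [ 0.6029 -0.1799  0.282 ] F [-0.34 -0.18 -0.94] grip 0.165 25.0 zaxis [ 2.2e-03  1.0e-04 -1.0e+00]
slide [ 453.4 -180.9   41.8] rot [ 2.200e-03  4.000e-04 -7.649e-01]
```

Call:
send_rows:
  motion:
    - {"claw": -1, "slide": [25, -10, 0], "delta_rot": [0, 0, -0.04]}
    - {"claw": -1, "slide": [62, -25, 0], "delta_rot": [0, 0, -0.1]}
    - {"claw": -1, "slide": [102, -41, 0], "delta_rot": [0, 0, -0.17]}
    - {"claw": -1, "slide": [142, -57, 0], "delta_rot": [0, 0, -0.24]}
    - {"claw": -1, "slide": [182, -73, 0], "delta_rot": [0, 0, -0.31]}

```text
time: 5.55
position: [0.559, 0.0134, 0.2792]
tool_rot: [-2.05, -2.378, 0.002]
ft_force: [0.7, 0.3, -0.2]
grip_width: 0.163
grip_force: 25.0
```

```bash
python3 need.py 0.499 0.297 0.24 0.6
```

```text
t 5.55 pos [0.559  0.0134 0.2792] F [ 0.74  0.26 -0.15] grip 0.163 25.0 zaxis [-2.2e-03 -1.0e-04 -1.0e+00]
slide [289.4 -17.5  39.3] rot [-0.0021 -0.0008 -0.4521]
```

Call:
send_rows:
  motion:
    - {"claw": -1, "slide": [42, -2, 0], "delta_rot": [0, 0, -0.07]}
    - {"claw": -1, "slide": [84, -5, 5], "delta_rot": [0, 0, -0.14]}
    - {"claw": -1, "slide": [126, -7, 10], "delta_rot": [0, 0, -0.21]}
    - {"claw": -1, "slide": [168, -10, 15], "delta_rot": [0, 0, -0.28]}
    - {"claw": -1, "slide": [210, -12, 20], "delta_rot": [0, 0, -0.35]}

```text
time: 6.05
position: [0.5168, 0.2191, 0.2591]
tool_rot: [-1.605, -2.699, 0.003]
ft_force: [0.8, 0.1, -0.6]
grip_width: 0.164
grip_force: 25.0
```

```bash
python3 need.py 0.499 0.297 0.24 0.6
```

```text
t 6.05 pos [0.5168 0.2191 0.2591] F [ 0.81  0.1  -0.57] grip 0.164 25.0 zaxis [-2.1e-03 -8.0e-04 -1.0e+00]
slide [76.9 21.6 19.1] rot [-0.0022 -0.0004 -0.1019]
```

Call:
send_rows:
  motion:
    - {"claw": -1, "slide": [35, 10, 8], "delta_rot": [0, 0, -0.05]}
    - {"claw": -1, "slide": [62, 17, 14], "delta_rot": [-0.001, 0, -0.1]}
    - {"claw": -1, "slide": [77, 22, 19], "delta_rot": [-0.002, 0, -0.1]}
    - {"claw": -1, "slide": [77, 22, 19], "delta_rot": [-0.002, 0, -0.1]}
    - {"claw": -1, "slide": [77, 22, 19], "delta_rot": [-0.002, 0, -0.1]}

```text
time: 6.55
position: [0.5019, 0.294, 0.2414]
tool_rot: [1.475, 2.771, 0.0]
ft_force: [-0.2, -0.2, -0.7]
grip_width: 0.165
grip_force: 25.0
```

```bash
python3 need.py 0.499 0.297 0.24 0.6; python3 - <<'E'
from h import *
s=ctrl.get_state();p=s['position']
L=[]
for n in ('wrist','scene','top'):
    im=ctrl.get_image(n); c=im['color']
    h=proj(im,[.499,.297,.08]); tp=proj(im,[p[0],p[1],p[2]-.0995]);hd=proj(im,[p[0],p[1],p[2]+.0205]); print(n,'hole',h.round(1),'tip',tp.round(1),'head',hd.round(1),np.round(im['pose'],3)[:3,3])
    w={'wrist':200,'scene':100,'top':80}[n]; x0=int(np.clip(h[0]-w/2,0,640-w)); y0=int(np.clip(tp[1]-w*.3,0,480-w*3//4)); print(x0,y0,800//2/w)
    L.append(cv2.resize(c[y0:y0+w*3//4,x0:x0+w],(400,300),interpolation=cv2.INTER_CUBIC))
L.append(L[0]*0); cv2.imwrite('pics/c2.png',np.vstack([np.hstack(L[:2]),np.hstack(L[2:])]))
E
```

```text
t 6.55 pos [0.5019 0.294  0.2414] F [-0.15 -0.18 -0.66] grip 0.165 25.0 zaxis [ 1.9e-03 -7.0e-04 -1.0e+00]
slide [ 4.1 -0.7  1.4] rot [ 0.0012  0.0017 -0.0075]
wrist hole [323.9 223.8] tip [324.9 248.1] head [325.9 336.1] [0.461 0.353 0.382]
223 188 2.0
scene hole [399.2 187.3] tip [401.4 171.3] head [406.6 134.9] [ 1.256 -0.416  0.979]
349 141 4.0
top hole [215.  266.9] tip [212.7 262.7] head [205.9 255.6] [0.168 0.01  1.996]
175 238 5.0
```

View pics/c2.png

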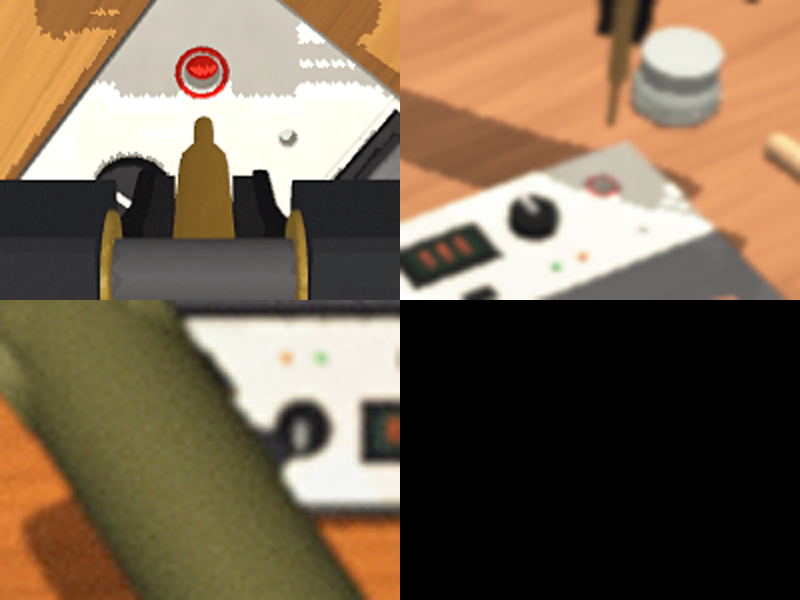

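The wrist crop shows the red-rimmed hole's centre at (324,224), as predicted for (0.499, 0.297), and the pin tip at about (325,247). The scene view has the tip at (402,171), so the punch is upright and on the expected line. The plain trimmer hole is off to the right at (367,256). Centring now.

Call:
send_rows:
  motion:
    - {"claw": -1, "slide": [4, -0.7, 0], "delta_rot": [0.001, 0.001, 0]}
    - {"claw": -1, "slide": [4, -0.7, 0], "delta_rot": [0.001, 0.001, 0]}
    - {"claw": -1, "slide": [4, -0.7, 0], "delta_rot": [0.001, 0.001, 0]}
    - {"claw": -1, "slide": [4, -0.7, 0], "delta_rot": [0.001, 0.001, 0]}

```text
time: 7.1
position: [0.4983, 0.2987, 0.2417]
tool_rot: [-1.473, -2.775, -0.002]
ft_force: [0.3, -0.6, -1.9]
grip_width: 0.162
grip_force: 25.0
```

```bash
python3 need.py 0.499 0.297 0.19 0.6; python3 - <<'E'
from h import *
im=ctrl.get_image('wrist');c=im['color'][180:300,250:400].astype(int)
m=(c[...,2]>150)&(c[...,1]<80)&(c[...,0]<80)
ys,xs=np.nonzero(m);(u,v),a,_=cv2.fitEllipse(cv2.convexHull(np.c_[xs,ys].astype(np.int32)))
print('rim',u+250,v+180,a,onz(im,u+250,v+180,.082))
E
```

```text
t 7.1 pos [0.4983 0.2987 0.2417] F [ 0.33 -0.56 -1.92] grip 0.162 25.0 zaxis [ 6.0e-04  1.4e-03 -1.0e+00]
slide [-1.8 -0.4 51.7] rot [ 0.0012 -0.0008 -0.0051]
rim 323.77406311035156 230.57897186279297 (24.950834274291992, 26.197824478149414) [0.49839297 0.29720362 0.082     ]
```

Call:
send_rows:
  motion:
    - {"claw": -1, "slide": [-1.5, -0.4, 15], "delta_rot": [0.001, 0, 0]}
    - {"claw": -1, "slide": [-1.5, -0.4, 30], "delta_rot": [0.001, 0, 0]}
    - {"claw": -1, "slide": [-1.5, -0.4, 45], "delta_rot": [0.001, 0, 0]}
    - {"claw": -1, "slide": [-1.5, -0.4, 50], "delta_rot": [0.001, 0, 0]}
    - {"claw": -1, "slide": [-1.5, -0.4, 50], "delta_rot": [0.001, 0, 0]}

```text
time: 7.65
position: [0.4979, 0.297, 0.1897]
tool_rot: [-1.472, -2.773, 0.004]
ft_force: [0.9, -0.2, -1.7]
grip_width: 0.165
grip_force: 25.0
```

```bash
python3 need.py 0.4985 0.297 0.165 0.6; python3 - <<'E'
from h import *
s=ctrl.get_state();p=s['position']
L=[]
for n in ('wrist','scene'):
    im=ctrl.get_image(n); c=im['color']
    tp=proj(im,[p[0],p[1],p[2]-.0995]); print(n,tp.round(1),proj(im,[.4985,.297,.082]).round(1)); w=120; x0=int(tp[0]-w/2); y0=int(tp[1]-45); print(x0,y0)
    L.append(cv2.resize(c[y0:y0+90,x0:x0+w],(400,300),interpolation=cv2.INTER_CUBIC))
cv2.imwrite('pics/c3.png',np.hstack(L))
E
```

```text
t 7.65 pos [0.4979 0.297  0.1897] F [ 0.95 -0.18 -1.7 ] grip 0.165 25.0 zaxis [-0.0029 -0.0011 -1.    ]
slide [-0.3  0.5 24.7] rot [-0.003  -0.0008 -0.0049]
wrist [325.5 248.4] [326.1 245.6]
265 203
scene [399.4 184.4] [399.2 186.7]
339 139
```

View pics/c3.png

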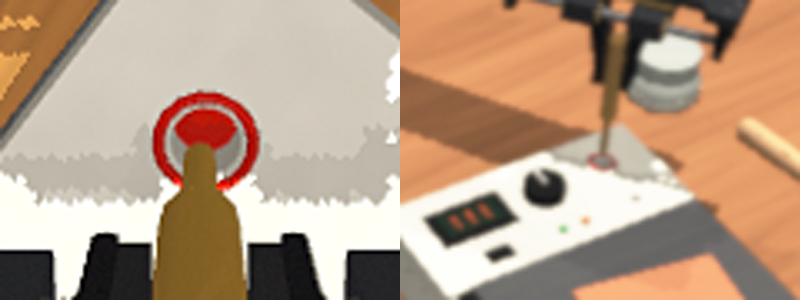

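The crop shows the pin tip directly over the red-rimmed hole, with the rim centre at (327,246) and the pin about 1 mm left of it. Lowering into the hole.

Call:
send_rows:
  motion:
    - {"claw": -1, "slide": [-0.3, 1, 7], "delta_rot": [-0.002, 0, 0]}
    - {"claw": -1, "slide": [-0.3, 1, 14], "delta_rot": [-0.002, 0, 0]}
    - {"claw": -1, "slide": [-0.3, 1, 21], "delta_rot": [-0.002, 0, 0]}
    - {"claw": -1, "slide": [-0.3, 1, 25], "delta_rot": [-0.002, 0, 0]}
    - {"claw": -1, "slide": [-0.3, 1, 25], "delta_rot": [-0.002, 0, 0]}

```text
time: 8.25
position: [0.4993, 0.2974, 0.1656]
tool_rot: [-1.473, -2.775, -0.001]
ft_force: [-0.5, 0.4, -0.6]
grip_width: 0.163
grip_force: 25.0
```

```bash
python3 need.py 0.4985 0.297 0.1545 0.6
```

```text
t 8.25 pos [0.4993 0.2974 0.1656] F [-0.53  0.4  -0.57] grip 0.163 25.0 zaxis [-1.e-04  9.e-04 -1.e+00]
slide [ 0.1 -0.9 11.1] rot [ 0.0004 -0.0008 -0.0051]
```

Call:
send_rows:
  motion:
    - {"claw": -1, "slide": [0, -0.3, 2], "delta_rot": [0, 0, 0]}
    - {"claw": -1, "slide": [0, -0.3, 4], "delta_rot": [0, 0, 0]}
    - {"claw": -1, "slide": [0, -0.3, 6], "delta_rot": [0, 0, 0]}
    - {"claw": -1, "slide": [0, -0.3, 7], "delta_rot": [0, 0, 0]}
    - {"claw": -1, "slide": [0, -0.3, 8], "delta_rot": [0, 0, 0]}

```text
time: 8.75
position: [0.4996, 0.2977, 0.1588]
tool_rot: [1.473, 2.775, 0.004]
ft_force: [0.0, -1.6, 0.3]
grip_width: 0.167
grip_force: 25.0
```

Call:
send_rows:
  motion:
    - {"claw": -1, "slide": [0, 0, 1], "delta_rot": [0, 0, 0]}
    - {"claw": -1, "slide": [0, 0, 1.5], "delta_rot": [0, 0, 0]}
    - {"claw": -1, "slide": [0, 0, 2], "delta_rot": [0, 0, 0]}
    - {"claw": -1, "slide": [0, 0, 2], "delta_rot": [0, 0, 0]}

```text
time: 9.15
position: [0.4996, 0.2977, 0.1568]
tool_rot: [1.473, 2.775, 0.004]
ft_force: [-0.3, -0.7, 1.7]
grip_width: 0.166
grip_force: 25.0
```

Call:
send_rows:
  motion:
    - {"claw": -1, "slide": [0, 0, 0.5], "delta_rot": [0, 0, 0]}
    - {"claw": -1, "slide": [0, 0, 1], "delta_rot": [0, 0, 0]}
    - {"claw": -1, "slide": [0, 0, 1.5], "delta_rot": [0, 0, 0]}
    - {"claw": -1, "slide": [0, 0, 1.5], "delta_rot": [0, 0, 0]}

```text
time: 9.55
position: [0.4997, 0.2977, 0.1552]
tool_rot: [1.473, 2.775, 0.004]
ft_force: [-1.4, -0.5, 3.2]
grip_width: 0.162
grip_force: 25.0
```

Call:
send_rows:
  motion:
    - {"claw": -1, "slide": [0, 0, 0.5], "delta_rot": [0, 0, 0]}
    - {"claw": -1, "slide": [0, 0, 1], "delta_rot": [0, 0, 0]}
    - {"claw": -1, "slide": [0, 0, 1], "delta_rot": [0, 0, 0]}
    - {"claw": -1, "slide": [0, 0, 1], "delta_rot": [0, 0, 0]}

```text
time: 9.95
position: [0.4997, 0.2977, 0.1544]
tool_rot: [1.472, 2.775, 0.004]
ft_force: [-1.4, -0.6, 5.1]
grip_width: 0.162
grip_force: 25.0
```

Call:
send_rows:
  motion:
    - {"claw": -1, "slide": [0, 0, 0.5], "delta_rot": [0, 0, 0]}
    - {"claw": -1, "slide": [0, 0, 1], "delta_rot": [0, 0, 0]}
    - {"claw": -1, "slide": [0, 0, 1], "delta_rot": [0, 0, 0]}
    - {"claw": -1, "slide": [0, 0, 1], "delta_rot": [0, 0, 0]}

```text
time: 10.35
position: [0.4999, 0.2978, 0.1544]
tool_rot: [1.472, 2.775, 0.005]
ft_force: [-2.2, -1.4, 8.9]
grip_width: 0.169
grip_force: 25.0
```

Call:
send_rows:
  motion:
    - {"claw": -1, "slide": [0, 0, 0.5], "delta_rot": [0, 0, 0]}
    - {"claw": -1, "slide": [0, 0, 0.5], "delta_rot": [0, 0, 0]}
    - {"claw": -1, "slide": [0, 0, 0.5], "delta_rot": [0, 0, 0]}
    - {"claw": -1, "slide": [0, 0, 0.5], "delta_rot": [0, 0, 0]}

```text
time: 10.75
position: [0.4999, 0.2978, 0.1543]
tool_rot: [1.472, 2.774, 0.006]
ft_force: [-2.2, -2.4, 10.8]
grip_width: 0.167
grip_force: 25.0
```

Force is now rising with no further travel, so the button is on its stop at about 12 N. One last look before handing in.

```bash
python3 - <<'E'
from h import *
L=[]
for n,x,y,w in (('wrist',255,170,160),('scene',200,90,240)):
    c=ctrl.get_image(n)['color']; L.append(cv2.resize(c[y:y+w*3//4,x:x+w],(400,300),interpolation=cv2.INTER_CUBIC))
L2=ctrl.get_image('scene')['color'][230:330,190:340]
cv2.imwrite('pics/c4.png',np.vstack([np.hstack(L),cv2.resize(L2,(800,300))]))
s=ctrl.get_state(); print(s['time'],s['ft_force'],s['position'])
E
```

```text
10.9 [-3.62102226 -1.71796533 11.80746489] [0.49993202 0.29786776 0.15433222]
```

View pics/c4.png

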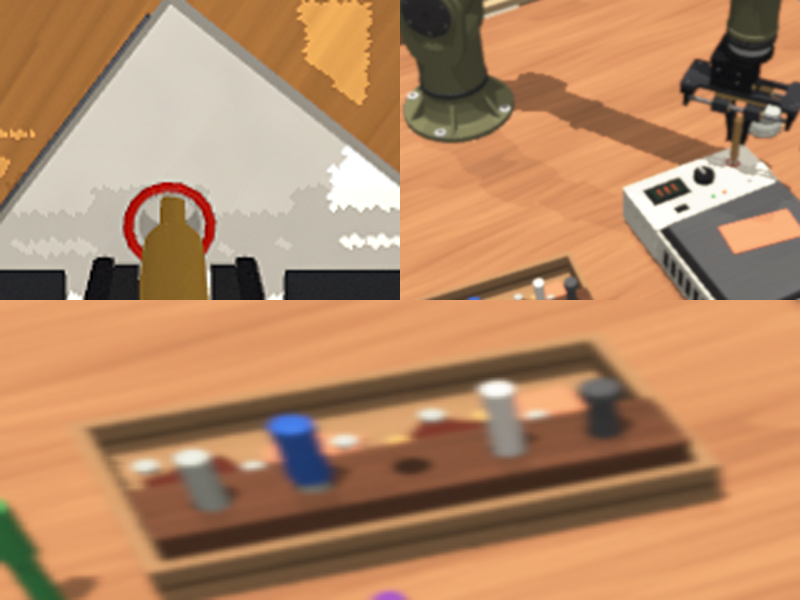

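The pin is inside the red rim at about (324,259) in the wrist view, and the punch is upright in the gripper. The other four tools still stand in the crate, with the brass punch's hole empty.

```bash
python3 -c "
from bench import ctrl
print(ctrl.close_job())"
```

```text
the job is handed in; nothing more can be done
None
```

I handed the job in at about 11 s with the upright brass punch gripped in the reset hole, holding the button on its stop at about 12 N; the other four tools still stand in the crate, and no verdict was returned.

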